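Squeeze-open the green-lidded container on the bedside table

ROBOT

A 6-joint arm with a two-finger parallel gripper is mounted at the origin on the work surface. World frame = base frame: x ahead of the robot, y to its left, z up, the work surface at z = 0. Lengths are in m, angles in degrees, forces in N, time in s.
With the tool pointing down it reaches from about 0.375 to 0.825 m from the base axis. Payload 5.5 kg.
Tool frame: the origin (TCP) lies on the mounting face of the last link; the fingertips stand 173 mm ahead of it and the grasp point (between the pads) lies 155 mm ahead of it; z points along the fingers, y is the line along which they close (so a half turn about z gives the same grasp; the last joint's range is limited). The gripper opens to 85 mm and grips with 20 to 120 N. Pads are 22 mm wide; open, the fingers measure 114 mm over their backs; the gripper's body (76 mm by 85 mm) begins 54 mm behind the grasp point. The pads swing forward as they close: fully open they stand 13 mm farther back than shut.
Start: joints at [-69.5, 17.962, -2.699, 69.339, 0, 90], TCP at [0.21, -0.562, 0.405] pointing down, gripper open.
Joint ranges: [-152.73, 152.73], [-39.44, 99.34], [-58.76, 71.6], [-118.89, 123.64], [-81.53, 83.1], [-180, 180]. Speed limits (degrees/s): [136.94, 136.94, 172.46, 180, 180, 180].

INTERFACE

Orientations are given as [roll, pitch, yaw] about the fixed x, y, z axes, in that order (R = Rz(yaw) Ry(pitch) Rx(roll)).
In Python, from cell import * gives the robot as it stands. The module is installed in compiled form; this text tells all that it offers.
- The arm moves only by the shell command python3 -m handwheel 'ROWS'. ROWS is text: rows parted by semicolons, each of 7 numbers parted by spaces: the shift along the tool's x, y, z in units of 0.1 m (1.0 is 0.1 m), then the turn, a rotation vector about the tool's x, y, z in units of 180 degrees (1.0 is 180 degrees), then the opening, from 0 (shut) to 1 (fully open). A call has 1 to 20 rows; each row is the pose to reach, as a shift and turn from the pose commanded when the call began, along the tool's axes at that moment, turning the shorter way round; what a row does not reach only later rows make up. A row lasts 1/8 s, in which the tool goes at most 62.5 mm and 10.7 degrees, less where a joint would pass 70% of its speed; a pose out of reach is approached as far as the arm can. A call with a number of a shift or a turn outside -1 to 1 is refused whole. A call with a gripper value outside its range is refused whole. The fingers move at their own pace and stop on an object; the grip force is fixed at half the most. Time passes only in rows, so rows that repeat a pose let the fingers close. It gives the time, the measured TCP pose, the force, the opening and the grip force at its end, in the units of the state.
- state(): the state, without advancing time (a new reading comes with each control period).
- grab_frame(name): name is "scene" or "top" or "wrist"; returns a dict with "image" (400x640x3 uint8, red, green, blue), "fx", "fy", "cx", "cy" (pixels), "eye" and "orientation" of the camera in the world; the wrist camera has in their place "T_tool_cam" (4x4, takes a point from camera to tool coordinates, whose origin is the TCP and whose axes are the flange's). Camera axes: x right, y down, z forward; pixel columns grow to the right and rows downward; lengths in m; the calibration is good to about 2 mm. A picture is of the moment at which its call begins: read the wrist's pose just before it. There is no depth.
- sign_off(): hands the job in; it is judged then, once.
The state is a dict: "t": time; "joints": joint angles; "joint_vel": joint speeds; "tau": joint torques, N m; "tool_pos": TCP position; "tcp_rot": TCP orientation; "contact_force": force on the tool from outside, world axes, zero at the start; "ft_torque": the same for the moment, N m; "grip_width": finger opening in m; "gripper_force": force on a finger pad.
Only numpy, scipy, OpenCV 4.12 (cv2) and the standard library are available. Lean on these libraries where they do the work, as an engineer would, in place of code of your own. Each camera call takes 0.05 s, during which the arm holds its last target. There are 200 camera calls.

TASK

Open the container with the green lid: pinch the two black buttons on top of its lid together to free the catch, lift the lid off and set it down, right way up and without dropping it, in the middle of the round cork coaster. Let go of it there, and leave the container standing on the table where it is.

Things in the scene. Friction and masses are not known exactly. Their poses are not given: they have to be found in the camera images.
- lid: Green square lid, 100 x 100 mm plate 5 mm thick, about 95 g in all. Origin: centre of the plate's underside; z up. Below, a white skirt 90 (x) x 79 (y) mm, 18 mm deep, fits in the container; set down, the lid stands on it. On top a green block 40 (x) x 36 (y) mm, up to 31 mm above the origin, with a black button on its +y and -y sides. The pinched buttons are also the grip to carry it by.
- button_left (a joint): Travel in m of the black button on the lid's +y side: 0 sprung out, 0.008 fully in (spring 2 N at first, 5.5 N at the end). 28 mm wide in x, 8 to 27 mm above the lid's origin, outer face at y = 28 mm, so the two are 56 mm apart over their faces, 40 mm fully pinched. Its tongue hooks under a ledge in the container and is clear from 0.0065 on.
- button_right (a joint): The same for the button on the lid's -y side, outer face at y = -28 mm, pressed towards +y. Only with both pressed does the lid come off; gripped by the block's plain x sides it stays caught and lifts the whole container. Let go, the buttons spring out again.
- tub: White square container under the green lid, loose on the table, 100 x 100 mm, 80 mm high, walls 3 mm, about 350 g. Origin: centre of its underside; z up. Closed, the lid's origin is at its rim, 80 mm up, axes alike. Two containers of the same shape with a blue and a yellow lid stand nearby and stay shut.
- coaster: Flat round cork coaster fixed on the table, 140 mm across, 4 mm thick. Origin: centre of its underside, on the table top. With the lid standing on it, the lid's origin is 22 mm above the coaster's origin.
Mind the look-alikes: they are no part of the job. Leave any orange or red look-alike of the tub alone.

How it is judged (in metres and radians):
On the way, in this order (a step that is already met when the one before it is completed fails the run):
1. both buttons pinched in together while the lid is still on the container (value of joint each of button_left, button_right above 0.005 m and distance between lid and tub below 0.087 m), for 0.1 s.
2. lid lifted clear of the container, which stays on the table (z of lid in the frame of tub above 0.105 m and height (world z) of tub below 0.01 m), for 0.1 s.
3. lid brought down onto the coaster (within about 15 mm of resting on it) while still held (horizontal distance between lid and coaster below 0.03 m and z of lid in the frame of coaster below 0.037 m and contact force between the fingers and lid above 0.5 N), for 0.1 s.
At the end, for the whole second after the job is handed in: The lid stands at rest, right way up (within 7 degrees), flat on the coaster, its centre within 25 mm of the coaster's centre; the container stands upright on the table within 50 mm of where it was (horizontal distance between lid and coaster below 0.025 m and z of lid in the frame of coaster between 0.018 and 0.027 m and angle between lid's own z axis and vertical below 0.12 rad and linear speed of lid below 0.02 m/s and angle between tub's own z axis and vertical below 0.1 rad and height (world z) of tub below 0.006 m and distance of tub from where it was at the start of the episode below 0.05 m); the robot touches nothing.
It fails at once if the container is lifted more than 20 mm off the table (height (world z) of tub above 0.02 m).
It fails at once if the container is tipped by more than 25 degrees (angle between tub's own z axis and vertical above 0.44 rad).
It also fails if it takes over 40 s, if anything falls off the work surface, if the arm or the gripper's body presses on something with over 40 N, if the wrist force passes 120 N, or if a joint passes its speed limit or range.

## Working session

There is one attempt and no reset: what is moved stays moved. The work goes in short steps, Python scripts to look and compute and a shell command to move; the robot and the scene stay as the last step left them, time stands still between calls to the robot, and variables do not carry over. Pictures are saved under pics/ and viewed, at most 10 in all, crops included, and the job is handed in when it is done.

```bash
mkdir -p pics
python3 - <<'E'
from cell import *
import cv2,pickle
s=state();print(s)
for n in("top","scene"):
    f=grab_frame(n);pickle.dump(f,open(n+".pkl","wb"));cv2.imwrite(f"pics/{n}0.png",f["image"][:,:,::-1])
    print(n,{k:v for k,v in f.items() if k!="image"})
E
```

```text
{'t': 0.0, 'joints': array([-6.94999586e+01,  1.80053667e+01, -2.75406086e+00,  6.93379974e+01,
       -3.68426858e-04,  9.00014542e+01]), 'joint_vel': array([ 0.07136633,  0.01148137,  0.01648594, -0.09642878,  0.01460767,
        0.05530131]), 'tau': array([ 9.73179122e-04, -5.39591825e+01,  3.39745760e+01,  1.91043306e-02,
        9.32975740e-05, -5.37526184e-07]), 'tool_pos': array([ 0.21002976, -0.56175177,  0.40382327]), 'tcp_rot': array([-1.79902575e+02,  3.70899094e-04,  2.04985878e+01]), 'contact_force': array([-0.39946381, -0.39273388, -0.8990422 ]), 'ft_torque': array([0.00796794, 0.01761265, 0.01412761]), 'gripper_force': 0.0, 'grip_width': 0.08552766177293553}
top {'fx': 391.1702523517169, 'fy': 391.1702523517169, 'cx': 319.06547654872526, 'cy': 201.5887923412264, 'eye': array([ 0.34666252, -0.10785471,  0.95017587]), 'orientation': array([-170.50576397,    0.38233188,  -90.04812967])}
scene {'fx': 401.5552256893857, 'fy': 401.5552256893857, 'cx': 317.8984191679415, 'cy': 200.92742601735213, 'eye': array([ 1.08374134, -0.28198245,  0.80120018]), 'orientation': array([-139.89330135,    1.06524282,   73.55833627])}
```

View pics/top0.png

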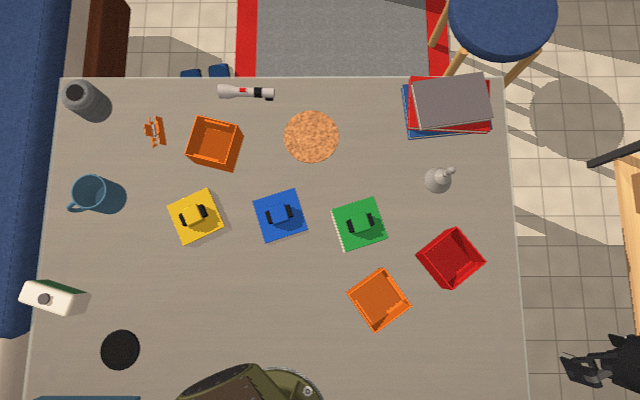

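View pics/scene0.png

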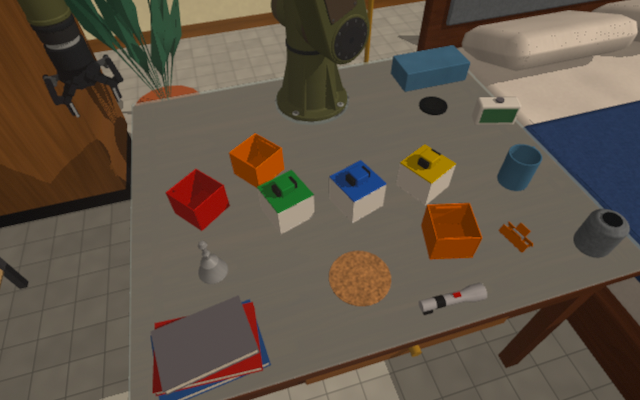

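The top view shows three lidded containers: yellow (197,216), blue (280,215) and green (360,224). The green lid is the one meant. The orange and red boxes are open look-alikes. The cork coaster is at (311,136); the black disc at (120,350) is not it. Next I measure and take an enlarged crop.

```bash
cat > h.py <<'E'
import numpy as np,cv2,pickle
from scipy.spatial.transform import Rotation as R
def cast(f,px,z,eye=None,rot=None):
    px=np.atleast_2d(np.asarray(px,float))
    rot=R.from_euler('xyz',f["orientation"],degrees=True) if rot is None else rot
    eye=f["eye"] if eye is None else eye
    d=rot.apply(np.c_[(px[:,0]-f["cx"])/f["fx"],(px[:,1]-f["cy"])/f["fy"],np.ones(len(px))])
    return (eye+d*((z-eye[2])/d[:,2])[:,None])[:,:2]
def big(m):
    return max(cv2.findContours(m.astype(np.uint8),cv2.RETR_EXTERNAL,cv2.CHAIN_APPROX_NONE)[0],key=cv2.contourArea)[:,0]
def green(im):
    h=cv2.cvtColor(im,cv2.COLOR_RGB2HSV);return (h[...,0]>45)&(h[...,0]<80)&(h[...,1]>120)&(h[...,2]>50)
E
python3 - <<'E'
from h import *
for n in("top","scene"):
    f=pickle.load(open(n+".pkl","rb"));im=f["image"]
    c=big(green(im));x,y,w,h=cv2.boundingRect(c)
    P=cast(f,c,.085).astype(np.float32);r=cv2.minAreaRect(P*1000);print(n,(x,y,w,h),"green",r)
    hull=cv2.fillConvexPoly(np.zeros(im.shape[:2],np.uint8),cv2.convexHull(c),1)
    b=((im.max(2)<60)&(hull>0)).astype(np.uint8)
    k,l,st,ce=cv2.connectedComponentsWithStats(b)
    for i in range(1,k):
        if st[i,4]>15:print(" black",ce[i],st[i,4],cast(f,ce[i],.105))
    hv=cv2.cvtColor(im,cv2.COLOR_RGB2HSV);m=(hv[...,0]>5)&(hv[...,0]<20)&(hv[...,1]>60)&(hv[...,1]<190)&(hv[...,2]>120)
    m&=(np.hypot(*(np.indices(m.shape)[::-1]-np.array([311,136] if n=="top" else [361,278])[:,None,None]))<45)
    c2=big(m);print(" coaster",cv2.fitEllipse(c2)[0],cv2.minEnclosingCircle((cast(f,c2,.004)*1000).astype(np.float32)))
    if n=="top":
        cv2.imwrite("pics/crop.png",cv2.resize(im[180:270,310:410,::-1],None,fx=6,fy=6,interpolation=cv2.INTER_CUBIC))
E
```

```text
top (332, 197, 56, 55) green ((442.4745788574219, -191.81292724609375), (98.60231018066406, 97.2541275024414), 17.91242027282715)
 black [370.19148936 219.17021277] 47 [[ 0.44907462 -0.21337152]]
 black [350. 226.] 53 [[ 0.43425413 -0.16932239]]
 coaster (310.6706848144531, 136.25906372070312) ((673.3675537109375, -80.54429626464844), 71.41288757324219)
scene (258, 171, 55, 42) green ((445.06927490234375, -190.50653076171875), (98.73099517822266, 98.21478271484375), 17.998077392578125)
 black [293.33333333 181.39393939] 33 [[ 0.44222843 -0.16681894]]
 black [275.87640449 190.20224719] 89 [[ 0.4571583  -0.21247413]]
 coaster (359.80072021484375, 277.87445068359375) ((675.7366333007812, -79.9819107055664), 70.70281982421875)
```

View pics/crop.png

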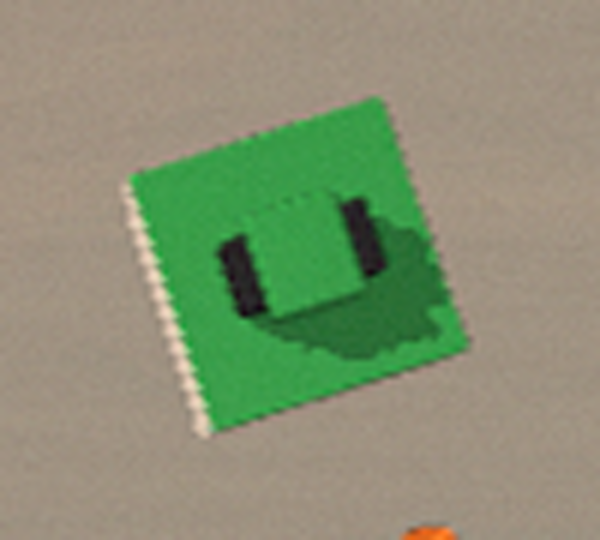

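The crop confirms it: green lid, with black buttons at crop (242,277) and (362,237), so the pinch line is about 108° and the lid's yaw is 18°. I move above it.

```bash
python3 -m handwheel '0.44 -0.33 0 0 0 0 1; 0.87 -0.66 0 0 0 0.014 1; 0.87 -0.66 0 0 0 0.014 1' | tail -3; python3 -m handwheel '0.44 -0.33 0 0 0 0 1; 0.87 -0.66 0 0 0 0 1; 0.87 -0.66 0 0 0 0 1' |tail -3;python3 -m handwheel '0.44 -0.33 0 0 0 0 1; 0.87 -0.66 0 0 0 0 1; 0.87 -0.66 0 0 0 0 1'|tail -3; python3 -m handwheel '0.44 -0.33 0 0 0 0 1; 0.8 -0.66 0 0 0 0 1; 0.8 -0.66 0 0 0 0 1; 0.8 -0.66 0 0 0 0 1'
cat > w.py <<'E'
from h import *; from cell import *; import sys
s=state();f=grab_frame("wrist");im=f["image"]
T=np.array(f["T_tool_cam"]);Rt=R.from_euler('xyz',s["tcp_rot"],degrees=True)
eye=s["tool_pos"]+Rt.apply(T[:3,3]);rot=Rt*R.from_matrix(T[:3,:3])
cv2.imwrite(sys.argv[1],im[:,:,::-1])
np.set_printoptions(precision=4,suppress=True)
print(s["t"],s["tool_pos"],s["tcp_rot"],s["contact_force"],s["grip_width"],eye)
E
cat > w1.py <<'E'
from w import *
c=big(green(im));P=cast(f,c,.085,eye,rot);print(cv2.boundingRect(c),cv2.minAreaRect((P*1000).astype(np.float32)))
hull=cv2.fillConvexPoly(np.zeros(im.shape[:2],np.uint8),cv2.convexHull(c),1)
k,l,st,ce=cv2.connectedComponentsWithStats(((im.max(2)<60)&(hull>0)).astype(np.uint8))
for i in range(1,k):
    if st[i,4]>100:print(" black",ce[i],st[i],cast(f,ce[i],.105,eye,rot))
E
python3 w1.py pics/w1.png
```

```text
contact_force: [-0.7, -0.2, 0.0]
grip_width: 0.0855
gripper_force: 0.0
contact_force: [-0.0, -0.7, -0.5]
grip_width: 0.0857
gripper_force: 0.0
contact_force: [-1.1, -0.4, -0.5]
grip_width: 0.0857
gripper_force: 0.0
t: 1.72
tool_pos: [0.4486, -0.2044, 0.4045]
tcp_rot: [180.0, 0.1, 17.9]
contact_force: [0.0, -1.2, -0.1]
grip_width: 0.0855
gripper_force: 0.0
1.725 [ 0.4486 -0.2044  0.4045] [179.9649   0.0529  17.9242] [ 0.0061 -1.1615 -0.1237] 0.0854914832837801 [ 0.5167 -0.1837  0.3739]
(250, 142, 105, 97) ((444.0225830078125, -191.5280303955078), (96.83464050292969, 98.70785522460938), 17.973005294799805)
```

View pics/w1.png

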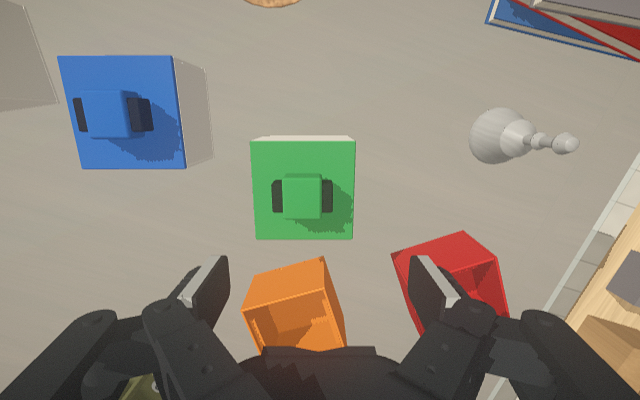

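The wrist view shows the green lid at (303,190), square to the tool, with the buttons at (277,195) and (328,195). All three views agree: centre (0.444, -0.1915), yaw 18°. I descend.

```bash
python3 -m handwheel '0 -0.137 0.4 0 0 0 1; 0 -0.137 0.8 0 0 0 1; 0 -0.137 1 0 0 0 1; 0 -0.137 1 0 0 0 1; 0 -0.137 1 0 0 0 1';  python3 w1.py pics/w2.png
```

```text
t: 2.4
tool_pos: [0.4448, -0.191, 0.3056]
tcp_rot: [179.9, -0.0, 17.9]
contact_force: [-0.7, 0.1, 0.1]
grip_width: 0.0858
gripper_force: 0.0
2.4 [ 0.4448 -0.191   0.3056] [179.9487  -0.0413  17.8912] [-0.6608  0.145   0.0581] 0.0857703886040767 [ 0.5129 -0.1704  0.2751]
(238, 155, 157, 139) ((444.20867919921875, -191.4004364013672), (97.98280334472656, 98.84899139404297), 17.95069122314453)
```

View pics/w2.png

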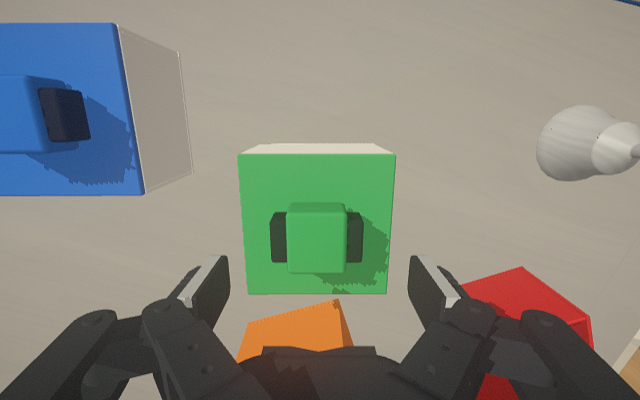

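The fingers straddle the green lid symmetrically, with the buttons at (278,237) and (355,237). I go down and pinch.

```bash
python3 -m handwheel '0 0 0.2 0 0 0 1; 0 0 0.35 0 0 0 1; 0 0 0.44 0 0 0 1; 0 0 0.44 0 0 0 1; 0 0 0.44 0 0 0 1'; python3 -m handwheel '0 0 0 0 0 0 0.6; 0 0 0 0 0 0 0.4; 0 0 0 0 0 0 0.2; 0 0 0 0 0 0 0; 0 0 0 0 0 0 0; 0 0 0 0 0 0 0; 0 0 0 0 0 0 0; 0 0 0 0 0 0 0'; python3 w.py pics/w3.png
```

```text
t: 3.08
tool_pos: [0.445, -0.19, 0.2611]
tcp_rot: [180.0, -0.0, 18.0]
contact_force: [0.0, 0.4, -0.3]
grip_width: 0.0855
gripper_force: 0.0
t: 4.08
tool_pos: [0.445, -0.1898, 0.2624]
tcp_rot: [180.0, -0.1, 18.0]
contact_force: [-4.2, 2.6, 16.4]
grip_width: 0.0369
gripper_force: 59.7
4.075 [ 0.445  -0.1898  0.2624] [179.9869  -0.0969  17.9872] [-4.1823  2.6056 16.4329] 0.03688545957868723 [ 0.5131 -0.169   0.232 ]
```

View pics/w3.png

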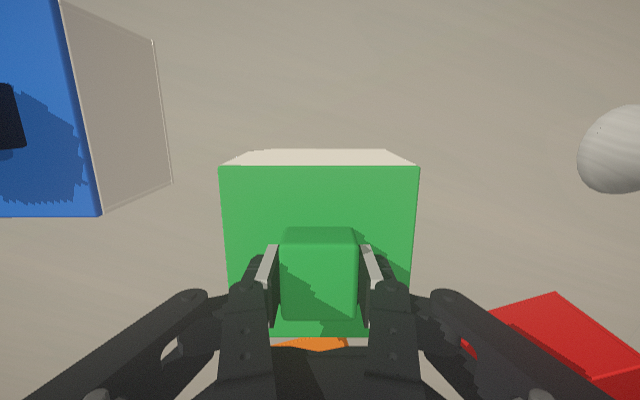

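The pads now flank the block at (262-380, 245-325) and hide the buttons. The grip is 60 N at 37 mm. I lift slightly and check the carried weight: about 1 N if the lid is free, 4.4 N if it is still caught.

```bash
python3 -m handwheel '0 0 -0.02 0 0 0 0; 0 0 -0.04 0 0 0 0; 0 0 -0.06 0 0 0 0;0 0 -0.08 0 0 0 0;0 0 -0.1 0 0 0 0; 0 0 -0.1 0 0 0 0; 0 0 -0.1 0 0 0 0'
python3 - <<'E'
from h import *; from cell import *
f=grab_frame("scene");im=f["image"]
cv2.imwrite("pics/s2.png",cv2.resize(im[120:270,180:380,::-1],None,fx=4,fy=4,interpolation=cv2.INTER_CUBIC)); print(state()["contact_force"])
E
```

```text
t: 5.0
tool_pos: [0.4447, -0.1899, 0.2706]
tcp_rot: [-180.0, 0.0, 18.0]
contact_force: [0.2, -0.7, -1.0]
grip_width: 0.0366
gripper_force: 60.1
[-0.67197634  0.58958337  0.47607512]
```

View pics/s2.png

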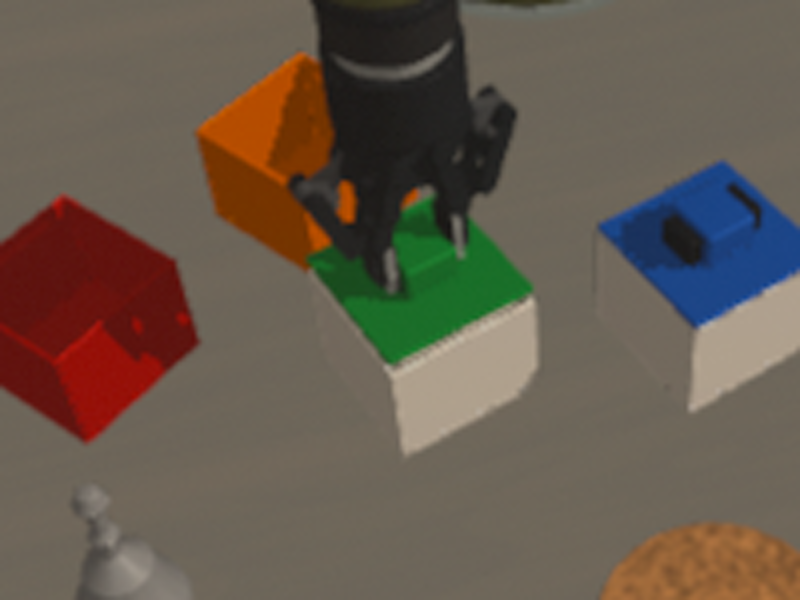

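The dark line under the green plate at (460,325) and the roughly 1 N load show that the lid is free and the tub is still on the table. I lift it and carry it to the coaster.

```bash
python3 -m handwheel '0 0 -0.1 0 0 0 0; 0 0 -0.2 0 0 0 0; 0 0 -0.35 0 0 0 0; 0 0 -0.6 0 0 0 0; 0 0 -0.9 0 0 0 0; 0 0 -0.9 0 0 0 0'
python3 -m handwheel '0.25 -0.03 0 0 0 0 0; 0.55 -0.07 0 0 0 0 0; 0.84 -0.11 0 0 0 0 0'|head -2
python3 -m handwheel '0.28 -0.04 0 0 0 0 0; 0.56 -0.07 0 0 0 0 0; 0.84 -0.11 0 0 0 0 0'|head -2
python3 -m handwheel '0.28 -0.04 0 0 0 0 0; 0.56 -0.07 0 0 0 0 0; 0.84 -0.11 0 0 0 0 0; 0.84 -0.11 0 0 0 0 0; 0.84 -0.11 0 0 0 0 0; 0.84 -0.11 0 0 0 0 0'
python3 - <<'E'
from h import *; from cell import *
f=grab_frame("scene");im=f["image"]
cv2.imwrite("pics/s3.png",im[:,:,::-1]); s=state();print(s["tool_pos"])
z=s["tool_pos"][2]-.2624+.085
print(cv2.minAreaRect((cast(f,big(green(im)),z)*1000).astype(np.float32)))
E
```

```text
t: 5.8
tool_pos: [0.4458, -0.1904, 0.3638]
tcp_rot: [179.8, -0.2, 18.0]
contact_force: [-0.8, -0.4, -1.3]
grip_width: 0.0367
gripper_force: 60.2
t: 6.18
tool_pos: [0.5227, -0.1524, 0.3595]
t: 6.55
tool_pos: [0.5993, -0.1157, 0.359]
t: 7.3
tool_pos: [0.6738, -0.0808, 0.3602]
tcp_rot: [-180.0, 0.1, 18.0]
contact_force: [0.3, -0.2, -1.4]
grip_width: 0.0363
gripper_force: 60.2
[ 0.67378714 -0.0809578   0.36052919]
((674.6746826171875, -82.6977310180664), (98.83716583251953, 98.09442901611328), 17.76142120361328)
```

View pics/s3.png

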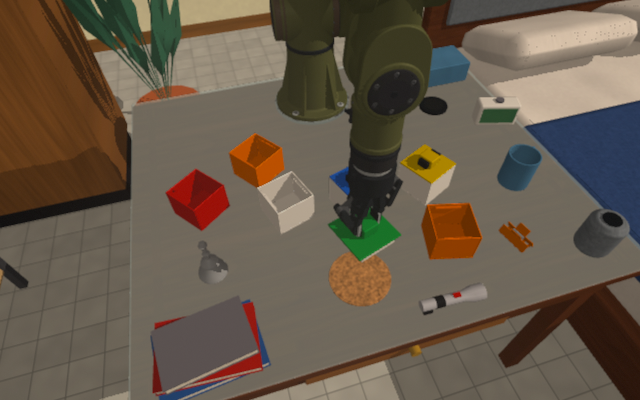

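The lid is held level at (365,233), the tub at (287,200) is open and standing where it was, and the coaster at (360,278) is directly below the lid. I lower it.

```bash
python3 -m handwheel '0 0 0.3 0 0 0 0; 0 0 0.6 0 0 0 0; 0 0 0.9 0 0 0 0; 0 0 1 0 0 0 0; 0 0 1 0 0 0 0'|head -4
python3 -m handwheel '0 0 0.2 0 0 0 0; 0 0 0.35 0 0 0 0; 0 0 0.45 0 0 0 0; 0 0 0.5 0 0 0 0; 0 0 0.52 0 0 0 0; 0 0 0.52 0 0 0 0; 0 0 0.52 0 0 0 0'
```

```text
t: 7.98
tool_pos: [0.6739, -0.081, 0.2606]
tcp_rot: [-180.0, 0.0, 18.0]
contact_force: [-0.4, -0.1, -0.3]
t: 8.85
tool_pos: [0.6745, -0.0808, 0.2092]
tcp_rot: [180.0, -0.0, 18.0]
contact_force: [0.3, -0.2, -0.4]
grip_width: 0.0364
gripper_force: 60.3
```

```bash
python3 -m handwheel '0 0 0.02 0 0 0 0; 0 0 0.03 0 0 0 0; 0 0 0.04 0 0 0 0; 0 0 0.04 0 0 0 0; 0 0 0.04 0 0 0 0'
```

```text
t: 9.48
tool_pos: [0.6742, -0.0808, 0.2047]
tcp_rot: [-180.0, 0.0, 18.0]
contact_force: [-1.3, 0.2, -0.6]
grip_width: 0.0365
gripper_force: 60.5
```

```bash
python3 -m handwheel '0 0 0.01 0 0 0 0; 0 0 0.02 0 0 0 0; 0 0 0.02 0 0 0 0; 0 0 0.02 0 0 0 0'
```

```text
t: 9.98
tool_pos: [0.6742, -0.0808, 0.2046]
tcp_rot: [180.0, -0.0, 18.0]
contact_force: [-6.3, -0.1, 11.8]
grip_width: 0.0367
gripper_force: 63.2
```

The lid touches down (12 N). I release it and retreat straight up.

```bash
python3 -m handwheel '0 0 -0.01 0 0 0 0.2; 0 0 -0.01 0 0 0 0.6; 0 0 -0.01 0 0 0 1; 0 0 -0.01 0 0 0 1; 0 0 -0.01 0 0 0 1; 0 0 -0.01 0 0 0 1; 0 0 -0.01 0 0 0 1'
python3 -m handwheel '0 0 -0.2 0 0 0 1; 0 0 -0.5 0 0 0 1; 0 0 -1 0 0 0 1; 0 0 -1 0 0 0 1'
python3 -m handwheel '-0.3 0 -0.5 0 0 0 1; -0.6 0 -0.5 0 0 0 1; -1 0 -0.5 0 0 0 1; -1 0 -0.5 0 0 0 1; -1 0 -0.5 0 0 0 1'
python3 - <<'E'
from h import *; from cell import *
for n in("top","scene"):
    f=grab_frame(n);im=f["image"]
    print(n,cv2.minAreaRect((cast(f,big(green(im)),.031)*1000).astype(np.float32)))
cv2.imwrite("pics/s4.png",im[:,:,::-1]); s=state();print(s["t"],s["tool_pos"],s["joint_vel"])
E
```

```text
t: 10.85
tool_pos: [0.6743, -0.0808, 0.2037]
tcp_rot: [-180.0, 0.0, 18.0]
contact_force: [0.7, 0.0, -0.2]
grip_width: 0.0851
gripper_force: 0.0
t: 11.35
tool_pos: [0.6764, -0.081, 0.3105]
tcp_rot: [179.8, -0.5, 18.0]
contact_force: [0.4, -0.6, 0.1]
grip_width: 0.0854
gripper_force: 0.0
t: 11.98
tool_pos: [0.5795, -0.1117, 0.3543]
tcp_rot: [180.0, -0.1, 18.0]
contact_force: [0.4, -0.3, 0.2]
grip_width: 0.0856
gripper_force: 0.0Traceback (most recent call last):
  File "<stdin>", line 4, in <module>
  File "h.py", line 10, in big
    return max(cv2.findContours(m.astype(np.uint8),cv2.RETR_EXTERNAL,cv2.CHAIN_APPROX_NONE)[0],key=cv2.contourArea)[:,0]
           ~~~^^^^^^^^^^^^^^^^^^^^^^^^^^^^^^^^^^^^^^^^^^^^^^^^^^^^^^^^^^^^^^^^^^^^^^^^^^^^^^^^^^^^^^^^^^^^^^^^^^^^^
ValueError: max() iterable argument is empty
```

The arm hides the lid in the top view, so I use the scene camera.

Run:
```python
from h import *; from cell import *
f=grab_frame("scene");im=f["image"]
cv2.imwrite("pics/s4.png",im[:,:,::-1]); s=state();print(s["t"],s["tool_pos"])
print(cv2.minAreaRect((cast(f,big(green(im)),.027)*1000).astype(np.float32)))
```

```text
12.075 [ 0.57998516 -0.11144393  0.35388622]
((673.8012084960938, -82.7198486328125), (99.50135040283203, 99.615478515625), 17.784605026245117)
```

View pics/s4.png

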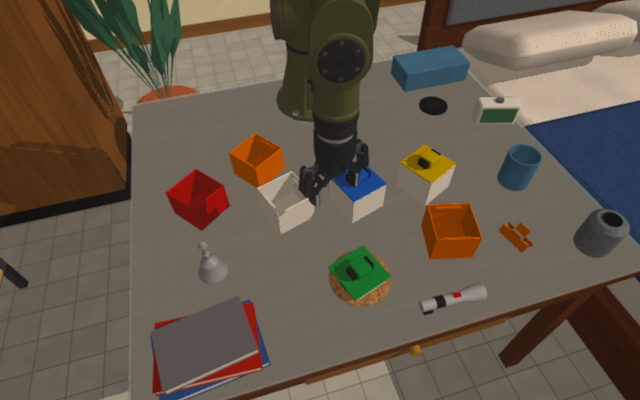

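The lid stands flat at (360,272), centred on the coaster to about 3 mm. The tub at (287,200) has not moved, and the arm is clear of everything.

```bash
python3 -c "
from cell import *
print(sign_off())"
```

```text
the job is handed in; nothing more can be done
None
```

The green lid is off and stands right way up on the cork coaster, about 3 mm from its centre by camera; the container still stands where it was, and the job was handed in at about 12 s (no verdict was returned).

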